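# Slide the locked soap sled to the stamping stop

### The arm

A 6-joint arm with a two-finger parallel gripper is mounted at the origin on the work surface. World frame = base frame: x ahead of the robot, y to its left, z up, the work surface at z = 0. Lengths are in m, angles in rad, forces in N, time in s.
With the tool pointing down it reaches from about 0.375 to 0.9 m from the base axis. Payload 3.1 kg.
Tool frame: the origin (TCP) lies at the very end of the fingers, on their centre line; the grasp point (between the pads) lies 19 mm behind it (manip.pinch_z is the distance from the TCP to the grasp point, in m); z points along the fingers, y is the direction in which the jaws open and shut (so a half turn about z gives the same grasp; the last joint's range is limited). The gripper opens to 85 mm and grips with 20 to 120 N. Pads are 22 mm wide; open, the fingers measure 114 mm over their backs; the gripper's body (76 mm by 85 mm) begins 54 mm behind the grasp point. The pads swing forward as they close: fully open they stand 13 mm farther back than shut.
Start: joints at [0.987, 0.527, 1.433, -0, 1.181, -0.178], TCP at [0.247, 0.574, 0.195] pointing down, gripper open.
Joint ranges: [-3.08, 3.08], [-0.75, 2.2], [0.22, 2.44], [-1.43, 4.57], [0, 2.65], [-2.85, 2.85]. Speed limits (rad/s): [2.79, 2.79, 3.14, 3.14, 3.14, 3.14].

### API

Orientations are given as a unit quaternion [x, y, z, w].
In Python, from station import manip gives the robot as it stands.
- The arm moves only by the tool drive_tool, never from a script. Its argument "increments" is a list of rows, each a list of 7 numbers: the closure in counts, from 0 (fully open) to 255 (shut), then the shift along the tool's x, y, z in cm, then the turn, a rotation vector about the tool's x, y, z in rad. A call has 1 to 20 rows; each row is the pose to reach, as a shift and turn from the pose commanded when the call began, along the tool's axes at that moment; what a row does not reach only later rows make up. A row lasts 1/10 s, in which the tool goes at most 50 mm and 8.59 degrees, less where a joint would pass 70% of its speed; a pose out of reach is approached as far as the arm can. A call with a gripper value outside its range is refused whole. The fingers move at their own pace and stop on an object; "force" is the grip in N (left out, the last holds). Time passes only in rows, so rows that repeat a pose let the fingers close. It gives the time, the measured TCP pose, the force and the opening at its end, in the units of the state.
- manip.sense(): the state, without advancing time (a new reading comes with each control period).
- manip.snapshot(name): name is "scene" or "top"; returns the picture (384x512x3 uint8, red, green, blue); there is no depth.
- manip.camera_model(name): a dict with "mtx" (3x3 intrinsics, pixels), "cam_to_world" (4x4, takes a point from camera to world coordinates). Camera axes: x right, y down, z forward; pixel columns grow to the right and rows downward; lengths in m; the calibration is good to about 2 mm. A picture is of the moment at which its call begins. camera_model takes no time and is no camera call.
- manip.sign_off(): hands the job in, once; it reports no verdict.
The state is a dict: "t": time; "q": joint angles; "qd": joint speeds; "tau": joint torques, N m; "tcp_pos": TCP position; "tool_rot": TCP orientation; "force": force on the tool from outside, world axes, zero at the start; "ft_torque": the same for the moment, N m; "finger_gap": opening from 0.0 (shut) to 1.0 (fully open).
Only numpy, scipy, OpenCV 4.12 (cv2) and the standard library are available. Lean on these libraries where they do the work, as an engineer would, in place of code of your own. Each camera call takes 0.05 s, during which the arm holds its last target. There are 200 camera calls.

### The job

Bring the bar of soap up to the stamping end of the green jig: press the sled's red lock button down with the fingertips and, holding it down, push the sled along until it is fully home against the dark steel stop block. Then let the button spring up so that the sled is locked there, and take the hand away. The soap stays lying in its pocket: do not pick it up, and leave everything else where it is.

Things in the scene. Friction and masses are not known exactly. Their poses are not given: they have to be found in the camera images.
- jig: soap-stamping jig: green steel bed 130 mm (x) by 430 mm (y), 26 mm thick, fixed to the table, rail tops 32 mm above the table. Origin at the centre of its underside, on the table; z up; the sled slides along its +y axis. A blue die head with a black knob stands open at the +y end, up to 190 mm high: leave it
- sled (a joint): travel of the sled along the jig's +y, m; 0 = parked at the -y end, as it starts; meets the stop block at 0.11 to 0.15 depending on where the stop is clamped. Sled 110 mm wide (x), 190 mm long (y), 0.8 kg, drags with about 2 N when unlocked. Its trailing (-y) 61 mm is a low aluminium deck, top 45 mm above the table, that carries the red lock button
- lock_button (a joint): how far the button is pressed down, m; 0 = up, 0.008 = fully down; spring 2.5 N at first, 6.5 N fully down. Less than about 5 mm down, teeth under the sled lock it; let go on the way, it locks at the next tooth or stays partly down on a tooth. Within about 2 mm of the stop block the stop's own catch lets the button rise fully, and locks the sled there
- button_top (a point): centre of the top face of the red round lock button, 34 mm diameter, on the trailing (-y) part of the sled and moving with it; 59 mm above the table when up, 51 mm when fully down (then still 6 mm above the deck around it)
- sled_nose (a point): middle of the sled's leading (+y) end face, 45 mm above the table
- stop_face (a point): middle of the face of the stop block that the sled meets, 45 mm above the table, axes as the jig's. The block is dark steel with two brass screws, 100 mm wide, 30 mm long, top 59 mm above the table, clamped on the bed somewhere in its +y half
- nest (a point): centre of the floor of the sled's pocket, 56 mm above the table; pocket 64 mm (x) by 94 mm (y), 14 mm deep, in a wooden block that rises 70 mm above the table. The block begins with an upright step face across the sled's width, 26 mm ahead (+y) of the button's centre; the bar in the pocket reaches 86 mm above the table
- bar: the tan bar in the sled's pocket: a soap bar 58 x 88 x 30 mm lying flat, origin at the centre of its underside, y axis along its length; loose, 0.15 kg, rides along with the sled
- bar_dark: bystander, dark brown, on the table on the robot's side of the jig: a soap bar 58 x 88 x 30 mm lying flat, origin at the centre of its underside, y axis along its length
- bar_cream: bystander, cream, on the table on the far side of the jig: a soap bar 58 x 88 x 30 mm lying flat, origin at the centre of its underside, y axis along its length
- bar_left: bystander, tan, on the table left of the jig: a soap bar 58 x 88 x 30 mm lying flat, origin at the centre of its underside, y axis along its length
- scraper: bystander: spatula 200 mm long lying on the table on the far side of the jig, under 30 mm high
- oil_jar: bystander: amber jar 70 mm diameter, 100 mm high, right of the jig, origin at its foot
- tin_mug: bystander: steel mug 80 mm diameter, 85 mm high, right of the jig, origin at its foot
- stamp: bystander: dark wooden hand stamp 48 mm diameter, 66 mm high, standing left of the jig, origin at its foot
There are look-alikes about, which are no part of the job. Leave any blue or turquoise look-alike of the bar alone.

How it is judged:
By the outcome, as a careful person would: the job done as asked, in the order asked, and still so for the second after the job is handed in, with the robot touching nothing.
It also fails if it takes over 48 s, if anything falls off the work surface, if the arm or the gripper's body presses on something with over 40 N, if the wrist force passes 120 N, or if a joint passes its speed limit or range.

## Working session

There is one attempt and no reset: what is moved stays moved. The work goes in short steps, Python scripts to look and compute and a tool call to move; the robot and the scene stay as the last step left them, time stands still between calls to the robot, and variables do not carry over. Pictures are saved under pics/ and viewed, about 8 in all and at most 12, crops included, and the job is handed in when it is done.

Besides the shell and the picture viewer there is one more tool, called in YAML: its name, and indented under it one key for each argument. drive_tool: Moves the arm, as the interface text tells. Its arguments: {"type":"object","properties":{"increments":{"type":"array","items":{"type":"array","items":{"type":"number"}}},"force":{"type":"number"}},"required":["increments"]}

```bash
mkdir -p pics
cat > h.py <<'E'
import numpy as np,cv2
from station import manip
def snap(n,f):
    im=manip.snapshot(n); cv2.imwrite('pics/'+f,cv2.cvtColor(im,cv2.COLOR_RGB2BGR)); return im
def ray(n,u,v,z):
    c=manip.camera_model(n);T=np.array(c["cam_to_world"]);d=T[:3,:3]@np.linalg.inv(c["mtx"])@[u,v,1];o=T[:3,3]
    return (o+d*(z-o[2])/d[2])
E
python3 - <<'E'
from h import *
a=snap("top","t1.png");b=snap("scene","s1.png")
cv2.imwrite('pics/both.png',cv2.cvtColor(cv2.resize(np.vstack([a,b]),(448,672))[:600] if 0 else np.hstack([a,b]),cv2.COLOR_RGB2BGR)[:, :])
for n in("top","scene"):
    print(np.round(manip.camera_model(n)["cam_to_world"],3).tolist())
s=manip.sense();print(s["tcp_pos"],s["tool_rot"],s["force"],s["t"],s["finger_gap"])
E
```

```text
[[0.008, -0.995, 0.096, 0.401], [-1.0, -0.008, 0.003, -0.026], [-0.002, -0.096, -0.995, 1.375], [0.0, 0.0, 0.0, 1.0]]
[[-0.822, 0.44, -0.361, 0.912], [0.569, 0.653, -0.5, 0.53], [0.016, -0.616, -0.787, 0.919], [0.0, 0.0, 0.0, 1.0]]
[0.24628663 0.57364097 0.19394336] [ 2.01500331e-01  9.79487954e-01 -9.11536305e-04 -3.66714339e-04] [ 0.26657542 -0.23542605 -0.40898313] 0.1 0.9986655305510658
```

View pics/t1.png

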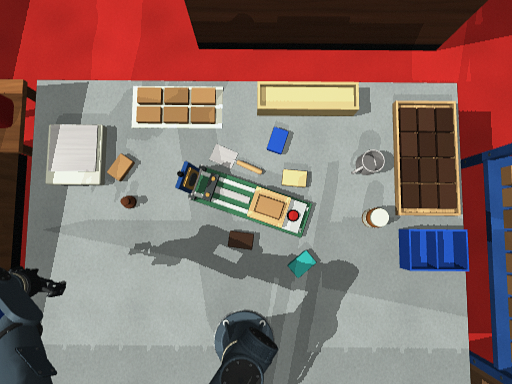

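View pics/s1.png

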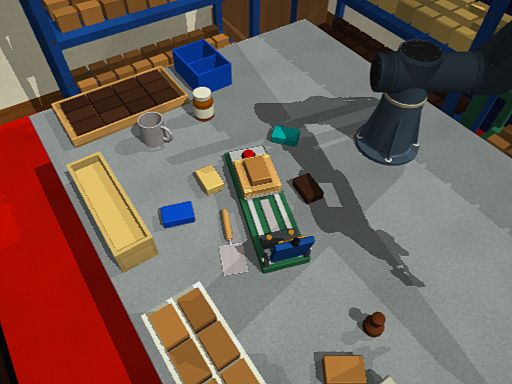

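The top view shows the jig from about (180,180) to (312,220), with the red button at (293,215) on the right (-y) end and the die head at the left. This is the only red button. Next I'll measure it on an enlarged crop.

Run:
```python
from h import *
a=cv2.imread('pics/t1.png')
hsv=cv2.cvtColor(a,cv2.COLOR_BGR2HSV)
x0,y0,x1,y1=165,145,325,250
def m(lo,hi):
    k=cv2.inRange(hsv,lo,hi);z=np.zeros_like(k);z[y0:y1,x0:x1]=k[y0:y1,x0:x1];return z
r=m((0,150,90),(6,255,255))|m((174,150,90),(180,255,255))
M=cv2.moments(r,True);u,v=M['m10']/M['m00'],M['m01']/M['m00'];print('btn',M['m00'],u,v,ray('top',u,v,.057))
b=cv2.imread('pics/s1.png');hb=cv2.cvtColor(b,cv2.COLOR_BGR2HSV)
rs=(cv2.inRange(hb,(0,150,90),(6,255,255))|cv2.inRange(hb,(174,150,90),(180,255,255)));rs[:140]=0;rs[170:]=0;rs[:,:235]=0;rs[:,265:]=0
M=cv2.moments(rs,True);print('btn scene',M['m00'],M['m10']/M['m00'],M['m01']/M['m00'],ray('scene',M['m10']/M['m00'],M['m01']/M['m00'],.057))
g=m((50,80,30),(85,255,255))
pts=cv2.findNonZero(g);rect=cv2.minAreaRect(pts);bx=cv2.boxPoints(rect);print(rect)
for p in bx: print(p,ray('top',*p,.03))
c=cv2.resize(a[y0:y1,x0:x1],None,fx=5,fy=5,interpolation=cv2.INTER_CUBIC);cv2.imwrite('pics/c1.png',c)
```

```text
btn 74.0 292.81081081081084 215.06756756756758 [ 0.44440996 -0.16859203  0.057     ]
btn scene 66.0 248.07575757575756 153.03030303030303 [ 0.44444744 -0.17121743  0.057     ]
((251.78427124023438, 201.42559814453125), (115.5311050415039, 35.565582275390625), 19.025606155395508)
[191.37726 199.40594] [0.49882955 0.19383531 0.03      ]
[202.97131 165.7832 ] [0.62167521 0.1545243  0.03      ]
[312.19128 203.44525] [ 0.48759243 -0.24133138  0.03      ]
[300.59723 237.068  ] [ 0.36715034 -0.19905056  0.03      ]
```

View pics/c1.png

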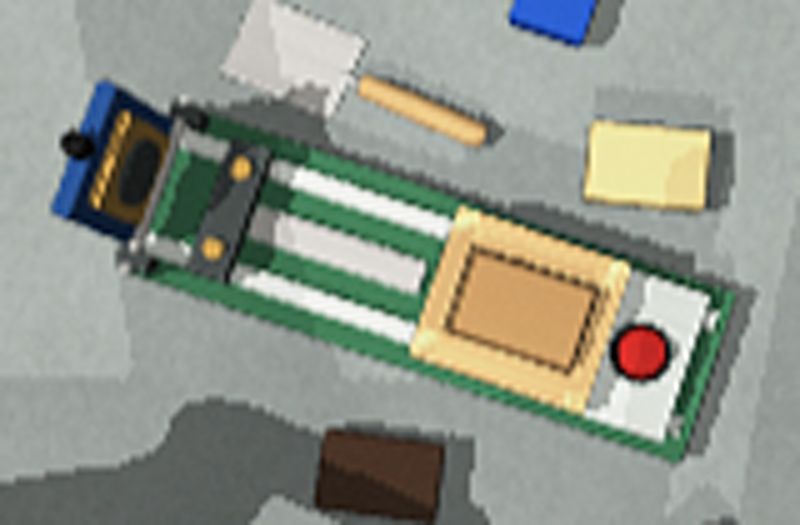

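The enlarged crop shows the button at (640,352), the stop block with two brass screws around (237,212), and the wooden block's leading edge from (458,207) to (412,355). Next I'll work out the travel and the shifts in tool axes.

```bash
cat >> h.py <<'E'
J=np.array([.319,.948,0]);X=np.array([.948,-.319,0])
from scipy.spatial.transform import Rotation as Ro
def shift(p):
    s=manip.sense();R=Ro.from_quat(s["tool_rot"]).as_matrix();return np.round(100*R.T@(np.array(p)-s["tcp_pos"]),2)
E
python3 - <<'E'
from h import *
f=lambda u,v,z: ray('top',165+u/5,145+v/5,z)
B=np.array([.4445,-.17,.059])
for n,u,v,z in [('stop',272,150,.059),('stop',232,283,.059),('nose',458,207,.07),('nose',412,355,.07),('step',630,265,.07),('step',583,412,.07)]:
    p=f(u,v,z);print(n,p.round(4),'along',((p-B)@J).round(4),'across',((p-B)@X).round(4))
for n,p in [('mid',[.41,.15,.26]),('above',[*(B+.008*J)[:2],.12])]: print(n,np.round(p,3),shift(p))
R=Ro.from_quat(manip.sense()["tool_rot"]).as_matrix();print(R.round(3), R.T@J)
E
```

```text
stop [0.5843 0.0916 0.059 ] along 0.2926 across 0.0491
stop [0.4895 0.1183 0.059 ] along 0.2877 across -0.0493
nose [ 0.5434 -0.0405  0.07  ] along 0.1543 across 0.0524
nose [ 0.4395 -0.0091  0.07  ] along 0.1509 across -0.056
step [ 0.5035 -0.161   0.07  ] along 0.0273 across 0.0531
step [ 0.4009 -0.1282  0.07  ] along 0.0258 across -0.0546
mid [0.41 0.15 0.26] [-31.76 -32.47  -6.55]
above [ 0.447 -0.162  0.12 ] [-47.5  -59.69   7.49]
[[-0.919  0.395 -0.001]
 [ 0.395  0.919 -0.002]
 [ 0.    -0.002 -1.   ]] [ 0.08111315  0.99693633 -0.00189907]
```

drive_tool:
  increments:
    - [255, 0, 0, -3, 0, 0, 0]
    - [255, -2, -2, -6, 0, 0, 0]
    - [255, -5, -5, -6.5, 0, 0, 0]
    - [255, -8, -8, -6.5, 0, 0, 0]
    - [255, -11, -11, -6.5, 0, 0, 0]
    - [255, -14, -14, -6.5, 0, 0, 0]
    - [255, -17, -17, -6.5, 0, 0, 0]
    - [255, -20, -20, -6.5, 0, 0, -0.03]
    - [255, -23, -23, -6.5, 0, 0, -0.06]
    - [255, -26, -26, -6.5, 0, 0, -0.09]
    - [255, -29, -29, -6.5, 0, 0, -0.09]
    - [255, -32, -32.5, -6.5, 0, 0, -0.09]
    - [255, -34, -35.5, -6.5, 0, 0, -0.09]
    - [255, -36, -38.5, -6.5, 0, 0, -0.09]
    - [255, -38, -42, -6.5, 0, 0, -0.09]
    - [255, -40, -45.5, -6.5, 0, 0, -0.09]
    - [255, -42, -49, -6.5, 0, 0, -0.09]
    - [255, -44, -53, -6.5, 0, 0, -0.09]
    - [255, -46, -57, -6, 0, 0, -0.09]
    - [255, -47.5, -59.5, -4, 0, 0, -0.09]

```text
t: 2.1
tcp_pos: [0.4497, -0.1639, 0.2361]
tool_rot: [0.158, 0.987, -0.001, 0.003]
force: [-0.5, 0.0, -1.4]
finger_gap: 0.001
```

Run:
```python
from h import *
s=manip.sense();print(s["t"],s["tcp_pos"],s["tool_rot"],s["force"],s["finger_gap"])
B=np.array([.4445,-.17,.059]);R=Ro.from_quat(s["tool_rot"]).as_matrix();print(R.T@J, shift([*(B+.008*J)[:2],.08]))
```

```text
2.1 [ 0.44965611 -0.163861    0.23606233] [ 0.15826325  0.98739275 -0.00143351  0.00250088] [-0.46982068  0.00782544 -1.36464074] 0.000547725729146336
[-0.00673855  1.00020777 -0.0020034 ] [ 0.38  0.09 15.6 ]
```

drive_tool:
  increments:
    - [255, 0.3, 0, 3, 0, 0, 0]
    - [255, 0.3, 0, 7, 0, 0, 0]
    - [255, 0.3, 0, 11, 0, 0, 0]
    - [255, 0.3, 0, 14, 0, 0, 0]
    - [255, 0.3, 0, 15.5, 0, 0, 0]
    - [255, 0.3, 0, 15.5, 0, 0, 0]
    - [255, 0.3, 0, 15.5, 0, 0, 0]

```text
t: 2.8
tcp_pos: [0.4454, -0.159, 0.0798]
tool_rot: [0.157, 0.988, 0.0, -0.0]
force: [0.7, 0.7, 0.0]
finger_gap: 0.004
```

Run:
```python
from h import *
s=manip.sense();print(s["t"],s["tcp_pos"],s["force"])
B=np.array([.4445,-.17,.059]);d=s["tcp_pos"]-B;print('along',d@J,'across',d@X)
a=snap('top','t2.png');b=snap('scene','s2.png')
A=cv2.resize(a[175:250,240:340],None,fx=4,fy=4,interpolation=2);C=cv2.resize(b[120:195,210:310],None,fx=4,fy=4,interpolation=2)
cv2.imwrite('pics/c2.png',cv2.cvtColor(np.hstack([A,C]),4))
```

```text
2.8 [ 0.44544049 -0.15903677  0.07980222] [0.66948747 0.65260539 0.00801259]
along 0.010693162117621386 across -0.0026056870884529613
```

View pics/c2.png

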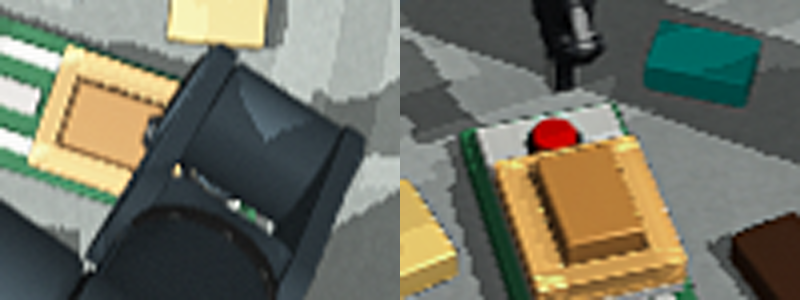

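Run:
```python
from h import *
c=manip.camera_model('scene');T=np.linalg.inv(c["cam_to_world"])
for p in ([.4454,-.159,.08],[.4445,-.17,.059],[.4445,-.17,.08],[.4454,-.159,.18]):
    q=np.array(c["mtx"])@(T@[*p,1])[:3];print(p,q[:2]/q[2])
b=cv2.imread('pics/s2.png')
cv2.imwrite('pics/c3.png',cv2.resize(b[90:170,210:300],None,fx=8,fy=7,interpolation=cv2.INTER_NEAREST))
```

```text
[0.4454, -0.159, 0.08] [250.06063895 150.19867246]
[0.4445, -0.17, 0.059] [248.28160093 152.81501612]
[0.4445, -0.17, 0.08] [248.26616417 147.91356322]
[0.4454, -0.159, 0.18] [250.10947788 124.8662602 ]
```

View pics/c3.png

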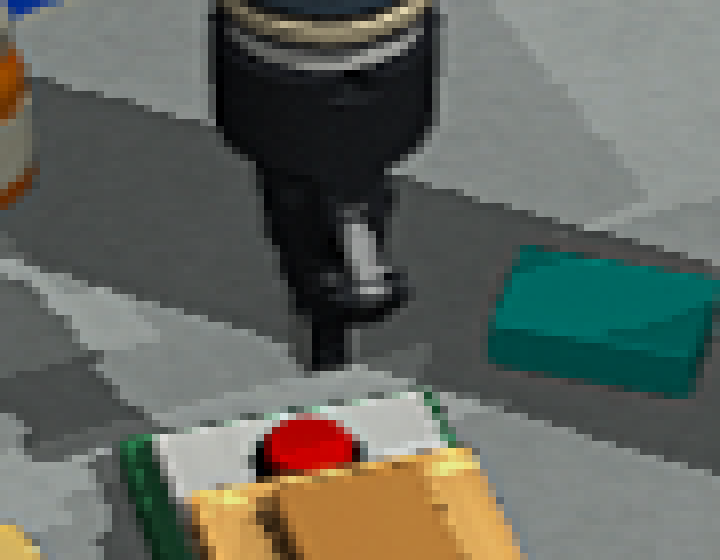

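Run:
```python
from h import *
a=cv2.imread('pics/s1.png').astype(int);b=cv2.imread('pics/s2.png').astype(int)
d=np.abs(a-b).max(2)
for v in range(132,158): print(v,' '.join('%3d'%x for x in d[v,240:266]), '|',b[v,250])
```

```text
132  56  55  56  53  51  54  82 118 120 122 114  95  82  87  88  64  57  64  92 113 100  67  50  53  52  53 | [16 15 13]
133  55  52  53  52  50  57  85 121 120 125 121 119 115 106 102  88  84 103 120 121  79  48  53  54  53  52 | [11 11 10]
134  54  54  54  54  54  60  84 105 103 119 116 114 116 123 115 113 122 127 109  72  46  50  52  52  55  54 | [12 12 10]
135  57  57  55  53  53  54  62  75  87 112 116 116 119 122 119 121 119 109  70  46  51  53  52  53  54  56 | [12 10  9]
136  51  53  57  55  55  54  64  73  79 122 121 120 123 105  83  80  64  59  47  50  51  52  52  53  53  58 | [10  8  8]
137  14   6  54  55  57  55  64  67  64 125 116 116 120  69  25  49  48  50  52  54  55  53  55  53  56  57 | [13 12 10]
138   6   8  12   7  55  51  64  69  65 126 113 117 119  71  30  52  52  52  52  52  53  54  55  55  56  37 | [15 14 13]
139   6   5   7   9  13   2  45  69  60 119 113 110 110  71  32  56  53  52  52  54  53  53  54  53  54  58 | [13 12 10]
140   2   5   3   4   7   5  55  70  63 118 106 108 115  73  36  53  56  53  53  54  51  52  54  52  54  56 | [23 22 19]
141   3   3
[... 1390 characters left out ...]
   3   4   7   4   4   5   4   4   4   5   5   4   4   4   5   6 | [  0   0 179]
153   6   6   1   3   4   5   4   4   5   4   5   5   5   4   4   4   4   4   5   4   5   5   5   5   5   5 | [  0   2 204]
154   4   3   1   3   4   5   3   4   5   4   5   4   5   5   2   4   5   4   5   4   5   5   5   3   5   4 | [  0   2 203]
155   5   3   0   2   3   6   3   3   5   4   4   5   4   4   1   3   4   4   4   5   5   5   5   4   5   4 | [  0   0 202]
156   5   3   0   1   2   3   4   5   4   5   5   4   4   3   5   4   6   4   5   3   4   4   4   5   5   4 | [  9  34 206]
157   5   6   1   1   1   2   3   3   4   4   5   5   5   4   4   4   4   5   5   4   5   4   4   4   5   5 | [ 97 172 209]
```

Run:
```python
from h import *
s=manip.sense();print(s["t"],s["tcp_pos"],s["qd"].round(3) if hasattr(s["qd"],'round') else s["qd"],s["q"])
b=snap('scene','s3.png')
a=cv2.cvtColor(cv2.imread('pics/s1.png'),4).astype(int)
d=np.abs(a-b.astype(int)).max(2)
for v in range(138,156): print(v,' '.join('%3d'%x for x in d[v,240:262]))
```

```text
2.9 [ 0.4461733  -0.15948093  0.08076364] [ 0.002 -0.01  -0.     0.001 -0.003  0.001] [-5.79744652e-01  5.17347243e-01  1.91343748e+00 -1.75992066e-05
  7.08617208e-01 -1.83485884e+00]
138   5   8  12   6  53  58  71  52  66 124 114 115 117  70  31  52  53  53  53  52  53  54
139   5   5   8   9  14   3  55  54  62 119 112 111 110  71  33  55  53  53  52  53  53  55
140   3   5   4   5   8   6  55  57  65 116 108 109 113  81  47  54  53  53  51  53  51  53
141   4   2   4   5   6   9   8  58  71 121 111 108 116  81  40  53  58  57  56  55  55  54
142   3   4   4   4   4   7  10  10  73 109 102 103  86  30  19   5  58  53  55  59  58  56
143   4   2   3   4   4   4   7   5  31  12  17  21  17  13  10   9  11  14   8  58  53  54
144   4   4   6   4   4   4   4   7   8  10   9   8   8   5   6   4   6   7   9  14  15   7
145   3   4   5   4   5   4   5   5   5   6   5   4   4   3   4   4   6   3   6   4   7   9
146   4   3   3   5   5   3   3   4   4   4   4   6   3   4   4   4   3   4   4   4   4   6
147   4   3   4   3   4   4   4   5   4   4   5   3   3   5   4   5   5   4   5   5   5   4
148   4   5   3   4   4   3   4   3   4   4   5   4   3   4   5   5   4   4   5   4   6   5
149   3   3   2   4   5   5   5   5   4   4   4   4   5   5   4   4   6   5   5   4   4   4
150   5   4   5   5   4   3   4   4   4   4   3   5   4   5   5   4   5   4   5   5   3   5
151   4   3   5   6   3   5   3   4   3   4   4   4   5   4   4   4   6   5   5   5   4   3
152   6   6   5   3   4   4   4   4   4   5   3   4   5   4   4   5   4   4   4   6   4   4
153   5   5   2   3   4   4   4   3   5   4   5   4   5   4   3   3   5   4   6   3   5   5
154   4   4   2   4   4   5   4   4   5   4   5   3   5   5   1   4   5   5   5   5   5   6
155   3   2   0   2   4   5   3   4   4   4   5   5   3   5   2   3   5   4   5   5   5   5
```

Run:
```python
from h import *
def pr(n,p):
    c=manip.camera_model(n);q=np.array(c["mtx"])@(np.linalg.inv(c["cam_to_world"])@[*p,1])[:3];return q[:2]/q[2]
a=cv2.imread('pics/t1.png');b=cv2.imread('pics/s3.png')
u=pr('top',[.2463,.5736,.194]);print(u)
A=cv2.resize(a[250:330,10:90],None,fx=5,fy=5,interpolation=2)
cv2.drawMarker(A,tuple(int(x) for x in (u-[10,250])*5),(0,0,255),0,12,1)
B=cv2.resize(b[60:160,200:300],None,fx=4,fy=4,interpolation=2)
for z in (.08,.099,.153): 
    w=pr('scene',[.446,-.159,z]);cv2.drawMarker(B,tuple(int(x) for x in (w-[200,60])*4),(0,255,255),0,12,1)
cv2.imwrite('pics/c4.png',np.hstack([A,B]))
print(ray('scene',250.3,143,.08))
```

```text
[ 58.73527094 275.67189569]
[ 0.42760065 -0.18404574  0.08      ]
```

View pics/c4.png

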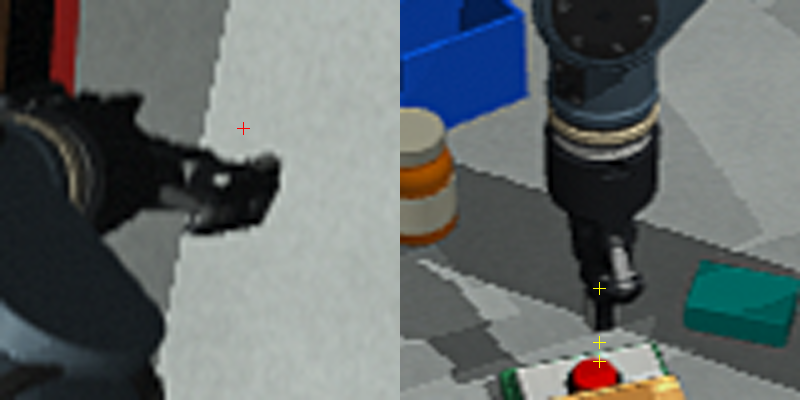

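The left crop shows the seen fingertips off the projected TCP at (59,276). The right crop shows the tip at scene pixel (250,143), against an expected 150. Both fit the visible tip sitting about 30 mm above the reported TCP. I'll settle it by touch: back off the step by 5 mm and descend gently while watching the force.

drive_tool:
  increments:
    - [255, 0, -0.5, 0.5, 0, 0, 0]
    - [255, 0, -0.5, 1.2, 0, 0, 0]
    - [255, 0, -0.5, 1.6, 0, 0, 0]
    - [255, 0, -0.5, 2.0, 0, 0, 0]
    - [255, 0, -0.5, 2.3, 0, 0, 0]
    - [255, 0, -0.5, 2.3, 0, 0, 0]
    - [255, 0, -0.5, 2.3, 0, 0, 0]

```text
t: 3.65
tcp_pos: [0.4438, -0.1637, 0.0567]
tool_rot: [0.157, 0.988, 0.0, -0.0]
force: [-0.3, 0.6, -0.2]
finger_gap: -0.001
```

No force at 0.0567, which fits the offset. I'll keep going down in small steps.

drive_tool:
  increments:
    - [255, 0, 0, 0.3, 0, 0, 0]
    - [255, 0, 0, 0.6, 0, 0, 0]
    - [255, 0, 0, 0.8, 0, 0, 0]
    - [255, 0, 0, 0.8, 0, 0, 0]

```text
t: 4.05
tcp_pos: [0.4436, -0.1636, 0.0485]
tool_rot: [0.157, 0.988, 0.0, -0.0]
force: [-0.1, -0.3, -0.1]
finger_gap: -0.001
```

Run:
```python
from h import *
s=manip.sense();print(s["t"],s["tcp_pos"],s["force"])
b=snap('scene','s4.png')
a=cv2.cvtColor(cv2.imread('pics/s1.png'),4).astype(int)
d=np.abs(a-b.astype(int)).max(2)
for v in range(140,160): print(v,' '.join('%3d'%x for x in d[v,238:262]))
```

```text
4.05 [ 0.44359391 -0.16361576  0.04850564] [-0.12306597 -0.34433552 -0.07047919]
140   5   7   5   9  11  15   4  60 103 118 115 116 112 107 103 102  87  59  69  84 121 122  74  48
141   4   4   4   5   6   9  13   6  74  96 121 114 115 116 108 111 114 121 143 150 125  74  47  51
142   4   6   3   4   4   5  10   8  63  64 105 119 122 138 146 143 137 141 141 120  76  45  53  53
143   4   4   4   4   3   5  10   9  64  67 111 135 137 139 144 111  77  91  80  45  53  54  55  55
144   4   4   3   4   6   4   9  13  88  78  96 137 135 135 137  64  19   5  49  49  52  53  59  56
145   5   5   5   4   5   5  10  13  82  79  98 135 131 132 141  69   6  14  13  13  16   7  45  23
146   4   4   4   3   5   6  10   9  69  82  99 132 118 112 127  72   4   9   6   5   6   8  11  13
147   6   5   5   4   6   6   9  13  78  79  99 133 114  78  96  67  11   9   6   6   7   6   7   6
148   8   8   8  11   9   7   9  14  20  22 102 175 194 184 171  89   5   8   5   5   5   5   5   5
149   8   4   3   3  21  47  16  16   2  49 104 136 113  96  34   5  11   7   6   5   5   5   5   5
150  67  89  87  83
[... 280 characters left out ...]

153   6  73  73  54  15  14  13  12   9   6   6   5   5   5   5   4   4   4   5   4   5   5   5   4
154  11  13  16  12   4   5   7   6   5   4   5   5   5   4   5   5   2   5   5   4   5   5   5   5
155   6   7   6   4   0   3   4   6   4   4   6   5   4   5   4   6   2   3   4   4   5   6   6   6
156   6   5   5   4   0   1   3   3   6   5   5   5   5   5   5   3   6   5   5   4   6   5   4   5
157   5   5   5   6   1   1   2   2   4   3   5   4   6   5   5   4   4   4   4   6   5   5   4   4
158   5   6   6   6   3   3   3   6   5   6   6   3   5   5   5   4   4   5   5   5   5   5   5   5
159   4   5   5   6   5   5   5   5   5   5   5   4   5   6   4   4   4   5   4   5   4   4   5   6
```

Run:
```python
from h import *
b=cv2.imread('pics/s4.png');a=snap('top','t4.png')[:,:,::-1]
A=cv2.resize(b[115:175,220:280],None,fx=7,fy=7,interpolation=2)
B=cv2.resize(a[180:240,260:310],None,fx=7,fy=7,interpolation=2)
cv2.imwrite('pics/c5.png',np.hstack([A,B]))
```

```text
(no output)
```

View pics/c5.png

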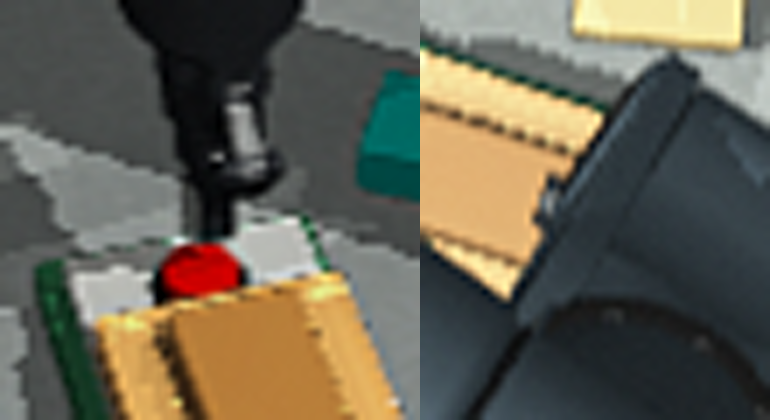

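Run:
```python
from h import *
def pr(n,p):
    c=manip.camera_model(n);q=np.array(c["mtx"])@(np.linalg.inv(c["cam_to_world"])@[*p,1])[:3];return (q[:2]/q[2]).round(1)
print('zhyp shadow',pr('scene',[.4627,-.1756,.045]),'tip',pr('scene',[.4436,-.1636,.0785]))
print('hhyp shadow',pr('scene',[.428,-.19,.045]))
for u,v in((239,152.5),(247,151),(240,150),(245,151)):print(u,v,ray('scene',u,v,.045))
def tr(z):  # tip pos from two scene pics for reported tips
    print(z,ray('scene',250.3,149.6,z))
for z in(.05,.06,.07,.08):tr(z)
```

```text
zhyp shadow [242.4 157.3] tip [249.7 149.4]
hhyp shadow [249.1 150. ]
239 152.5 [ 0.46009603 -0.19857853  0.045     ]
247 151 [ 0.43581451 -0.190164    0.045     ]
240 150 [ 0.45156823 -0.20596098  0.045     ]
245 151 [ 0.44099884 -0.19363374  0.045     ]
0.05 [ 0.42662436 -0.18539078  0.05      ]
0.06 [ 0.43221399 -0.17715579  0.06      ]
0.07 [ 0.43780363 -0.1689208   0.07      ]
0.08 [ 0.44339327 -0.16068581  0.08      ]
```

The crop shows the finger's shadow meeting its tip at about (249,150). So the tip is low, near z≈0.05, and sits behind the button: an offset sideways, not in height. To confirm, I'll touch the deck lightly (expected at reported z≈0.045; the sled is locked).

drive_tool:
  increments:
    - [255, 0, 0, 0.2, 0, 0, 0]
    - [255, 0, 0, 0.35, 0, 0, 0]
    - [255, 0, 0, 0.45, 0, 0, 0]
    - [255, 0, 0, 0.45, 0, 0, 0]

```text
t: 4.55
tcp_pos: [0.4437, -0.1637, 0.0442]
tool_rot: [0.157, 0.988, 0.0, -0.0]
force: [0.6, -1.1, -0.4]
finger_gap: -0.0
```

Run:
```python
from h import *
s=manip.sense();print(s["t"],s["tcp_pos"],s["force"],s["ft_torque"],s["tool_rot"])
b=snap('scene','s5.png')
a=cv2.cvtColor(cv2.imread('pics/s1.png'),4).astype(int)
d=np.abs(a-b.astype(int)).max(2)
for v in range(145,156): print(v,' '.join('%3d'%x for x in d[v,238:262]))
```

```text
4.55 [ 0.44370816 -0.16370493  0.04415305] [ 0.63776344 -1.07390002 -0.36174709] [ 0.01690429 -0.01692783  0.05735349] [ 1.57267213e-01  9.87556069e-01  8.10882925e-05 -1.68577304e-04]
145   4   4   4   4   6   5  11  13  84  77  96 137 137 135 141  66  15  22  20  15  17   7  46  24
146   4   3   5   5   3   6  12  14  87  82  98 136 130 123 131  64  11  11   6   5   8   8  11  12
147   6   5   5   5   5   6   9   7  69  80  99 140 122  76  86  58  19  10   6   5   6   6   6   6
148   8   7   9  11   8   7  11  11  14  39 103 175 199 196 191 106   6   9   5   5   5   5   5   6
149   8   4   2   3  20  45  16  17   6  84 135 181 163 178 166  78   4   8   6   5   5   6   5   6
150  67  89  87  83  84  85  77  70  73  75 118 129 111  81  35   6  13   7   5   5   5   5   4   6
151  78  76  78  77  79  61  39  75  74  78  43  29  25  21  16  12   7   6   5   5   5   5   5   5
152  69  78  76  77  60  34  78  67  68  70  36  15  10   8   8   5   5   7   4   5   4   6   5   5
153   1  74  84  61  19  43  37  19  16  14  11   7   6   5   6   4   4   5   4   4   6   3   5   6
154  16  10  81  72   9   9  10   8   7   6   6   5   6   5   5   5   2   4   5   5   6   6   5   6
155   8  12  14  10   0   2  12  10   4   5   6   5   4   5   5   6   2   3   5   4   5   6   6   6
```

drive_tool:
  increments:
    - [255, 0, 0, 0.15, 0, 0, 0]
    - [255, 0, 0, 0.3, 0, 0, 0]
    - [255, 0, 0, 0.3, 0, 0, 0]

```text
t: 4.9
tcp_pos: [0.4437, -0.1637, 0.0411]
tool_rot: [0.157, 0.988, 0.0, -0.0]
force: [0.2, -0.3, -0.4]
finger_gap: 0.004
```

No contact at 0.041 either, so the fingertip really is higher than reported. I'll keep feeling downwards.

drive_tool:
  increments:
    - [255, 0, 0, 0.2, 0, 0, 0]
    - [255, 0, 0, 0.4, 0, 0, 0]
    - [255, 0, 0, 0.6, 0, 0, 0]
    - [255, 0, 0, 0.6, 0, 0, 0]

```text
t: 5.3
tcp_pos: [0.4437, -0.1637, 0.035]
tool_rot: [0.157, 0.988, 0.0, -0.0]
force: [-0.2, 0.1, -0.1]
finger_gap: -0.001
```

Run:
```python
from h import *
s=manip.sense();print(s["t"],s["tcp_pos"],s["force"],s["ft_torque"])
b=snap('scene','s6.png')[:,:,::-1]
A=cv2.resize(b[115:175,220:290],None,fx=10,fy=9,interpolation=2)
cv2.imwrite('pics/c6.png',A)
```

```text
5.3 [ 0.44365002 -0.16366696  0.03500727] [-0.24992195  0.05860034 -0.14109938] [ 0.01057634  0.03067611 -0.00465187]
```

View pics/c6.png

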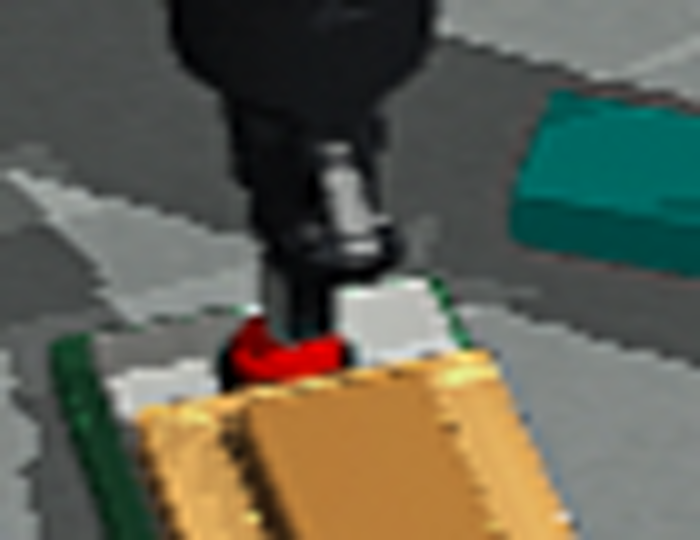

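The crop shows the finger now overlapping the button, with its tip at about (249.5,153). It is therefore over the button with a real height near 0.065, so reported z reads about 30 mm low. Before pressing, I'll check how far the knuckle stands ahead of the tip, because the bar must not be touched.

Run:
```python
from h import *
t=manip.sense()["tcp_pos"]
for z in(.09,.11,.13):
    p=ray('top',277.5,208.5,z+.0135);print('top knuckle (t4, low by 0.0135 since)',z,'along',((p-t)@J).round(4),'across',((p-t)@X).round(4))
    p=ray('scene',258.5,143,z);print('scene knuckle',z,'along',((p-t)@J).round(4),'across',((p-t)@X).round(4))
```

```text
top knuckle (t4, low by 0.0135 since) 0.09 along 0.0561 across 0.0034
scene knuckle 0.09 along -0.008 across -0.0299
top knuckle (t4, low by 0.0135 since) 0.11 along 0.057 across 0.002
scene knuckle 0.11 along 0.0116 across -0.0238
top knuckle (t4, low by 0.0135 since) 0.13 along 0.058 across 0.0006
scene knuckle 0.13 along 0.0313 across -0.0177
```

Intersecting the two rays puts the knuckle at about 0.155 m, well above the bar at 0.086. Pressing now.

drive_tool:
  increments:
    - [255, 0, 0, 0.3, 0, 0, 0]
    - [255, 0, 0, 0.6, 0, 0, 0]
    - [255, 0, 0, 0.8, 0, 0, 0]
    - [255, 0, 0, 0.8, 0, 0, 0]
    - [255, 0, 0, 0.8, 0, 0, 0]

```text
t: 5.85
tcp_pos: [0.4438, -0.1637, 0.0272]
tool_rot: [0.157, 0.988, 0.0, -0.0]
force: [0.1, 0.2, -0.4]
finger_gap: -0.0
```

drive_tool:
  increments:
    - [255, 0, 0, 0.2, 0, 0, 0]
    - [255, 0, 0, 0.4, 0, 0, 0]
    - [255, 0, 0, 0.4, 0, 0, 0]

```text
t: 6.15
tcp_pos: [0.4437, -0.1637, 0.0231]
tool_rot: [0.157, 0.988, 0.0, -0.0]
force: [-0.1, -0.0, 0.2]
finger_gap: 0.001
```

Run:
```python
from h import *
s=manip.sense();print(s["t"],s["tcp_pos"],s["force"],s["ft_torque"])
b=snap('scene','s7.png')[:,:,::-1]
A=cv2.resize(b[115:175,220:290],None,fx=10,fy=9,interpolation=2)
cv2.imwrite('pics/c7.png',A)
```

```text
6.15 [ 0.44368396 -0.16370265  0.02309936] [-0.14215191 -0.02342897  0.20972627] [-0.00392046 -0.00946114  0.00347329]
```

View pics/c7.png

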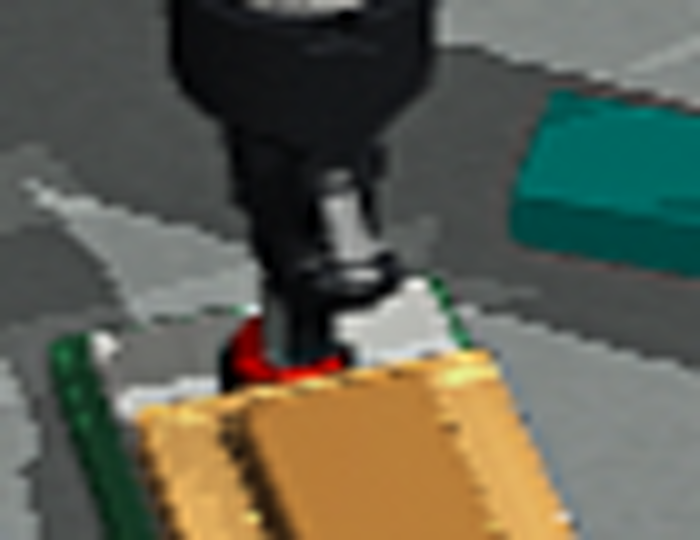

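The tip is at about (250,155), still over the button with no force. Continuing in 2–3 mm steps.

drive_tool:
  increments:
    - [255, 0, 0, 0.15, 0, 0, 0]
    - [255, 0, 0, 0.3, 0, 0, 0]
    - [255, 0, 0, 0.3, 0, 0, 0]

```text
t: 6.5
tcp_pos: [0.4439, -0.1638, 0.0204]
tool_rot: [0.157, 0.988, -0.0, 0.0]
force: [-0.2, 0.2, 2.9]
finger_gap: 0.006
```

Contact: 2.9 N at a reported 0.0204, so the offset is about 38 mm and fully down should be about 0.013. Pressing home.

drive_tool:
  increments:
    - [255, 0, 0, 0.2, 0, 0, 0]
    - [255, 0, 0, 0.4, 0, 0, 0]
    - [255, 0, 0, 0.6, 0, 0, 0]
    - [255, 0, 0, 0.7, 0, 0, 0]
    - [255, 0, 0, 0.7, 0, 0, 0]

```text
t: 7.0
tcp_pos: [0.4439, -0.1638, 0.0144]
tool_rot: [0.157, 0.988, -0.0, 0.0]
force: [-1.7, 0.9, 15.6]
finger_gap: 0.004
```

Bottomed out at 15.6 N. Now pushing along the jig's +y, 30 mm first.

drive_tool:
  increments:
    - [255, 0, 0.4, 0, 0, 0, 0]
    - [255, 0, 0.8, 0, 0, 0, 0]
    - [255, 0, 1.2, 0, 0, 0, 0]
    - [255, 0, 1.6, 0, 0, 0, 0]
    - [255, 0, 2.0, 0, 0, 0, 0]
    - [255, 0, 2.5, 0, 0, 0, 0]
    - [255, 0, 3.0, 0, 0, 0, 0]

```text
t: 7.7
tcp_pos: [0.4534, -0.1358, 0.0144]
tool_rot: [0.157, 0.988, -0.001, 0.001]
force: [-2.9, -1.2, 13.7]
finger_gap: -0.003
```

Run:
```python
from h import *
s=manip.sense();f=s["force"];print(s["t"],s["tcp_pos"],f,'along',f@J,'across',f@X)
a=snap('top','t8.png');b=snap('scene','s8.png')
A=cv2.resize(a[150:240,170:330],None,fx=2.5,fy=4,interpolation=2);A=cv2.resize(a[150:240,190:310],(400,300),interpolation=2)
B=cv2.resize(b[115:205,200:320],(400,300),interpolation=2)
cv2.imwrite('pics/c8.png',cv2.cvtColor(np.hstack([A,B]),4))
```

```text
7.7 [ 0.45343115 -0.13582213  0.01439528] [-2.92610161 -1.17107278 13.65871382] along -2.0436034124670033 across -2.4003721083108527
```

View pics/c8.png

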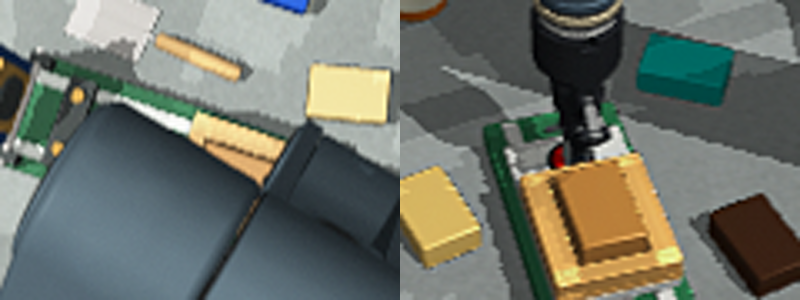

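The sled is moving: green bed now shows behind it, and the along-force is about 2 N, matching its drag. Continuing.

drive_tool:
  increments:
    - [255, 0.01, 0.5, 0, 0, 0, 0]
    - [255, 0.02, 1.0, 0, 0, 0, 0]
    - [255, 0.03, 1.5, 0, 0, 0, 0]
    - [255, 0.04, 2.0, 0, 0, 0, 0]
    - [255, 0.05, 2.5, 0, 0, 0, 0]
    - [255, 0.06, 3.0, 0, 0, 0, 0]
    - [255, 0.07, 3.5, 0, 0, 0, 0]
    - [255, 0.08, 4.0, 0, 0, 0, 0]
    - [255, 0.09, 4.5, 0, 0, 0, 0]
    - [255, 0.1, 5.0, 0, 0, 0, 0]
    - [255, 0.11, 5.5, 0, 0, 0, 0]
    - [255, 0.12, 6.0, 0, 0, 0, 0]
    - [255, 0.13, 6.5, 0, 0, 0, 0]
    - [255, 0.14, 7.0, 0, 0, 0, 0]
    - [255, 0.15, 7.4, 0, 0, 0, 0]
    - [255, 0.15, 7.4, 0, 0, 0, 0]

```text
t: 9.4
tcp_pos: [0.4773, -0.0651, 0.0144]
tool_rot: [0.157, 0.988, -0.001, 0.003]
force: [1.0, 0.8, 12.0]
finger_gap: 0.002
```

Run:
```python
from h import *
s=manip.sense();f=s["force"];p=s["tcp_pos"];print(s["t"],p,'along',f@J,'across',f@X,f[2],'travel',(p-[.4439,-.1638,0])@J,(p-[.4439,-.1638,0])@X)
b=snap('scene','s9.png')
B=cv2.resize(b[130:280,210:340],None,fx=4.5,fy=4,interpolation=2)
cv2.imwrite('pics/c9.png',cv2.cvtColor(B,4))
```

```text
9.4 [ 0.47732178 -0.06507237  0.01443952] along 1.0697589553051605 across 0.7051685691395444 12.005943834334747 travel 0.10425534153807053 0.0001897335771101974
```

View pics/c9.png

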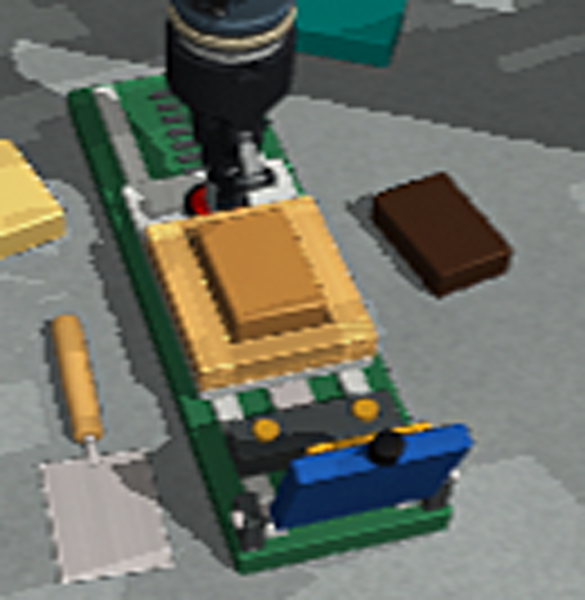

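The sled has about 30 mm left to the stop block, and the bar is in its pocket. Closing in, slowing toward the stop.

drive_tool:
  increments:
    - [255, 0, 0.5, 0, 0, 0, 0]
    - [255, 0, 1.0, 0, 0, 0, 0]
    - [255, 0, 1.5, 0, 0, 0, 0]
    - [255, 0, 2.0, 0, 0, 0, 0]
    - [255, 0, 2.4, 0, 0, 0, 0]
    - [255, 0, 2.7, 0, 0, 0, 0]
    - [255, 0, 2.9, 0, 0, 0, 0]
    - [255, 0, 2.9, 0, 0, 0, 0]

```text
t: 10.25
tcp_pos: [0.4865, -0.0378, 0.0145]
tool_rot: [0.157, 0.988, -0.001, 0.003]
force: [0.8, -0.4, 10.8]
finger_gap: -0.003
```

Run:
```python
from h import *
s=manip.sense();f=s["force"];p=s["tcp_pos"];print(s["t"],p,'along',f@J,'across',f@X,f[2],'travel',(p-[.4439,-.1638,0])@J)
```

```text
10.25 [ 0.48651209 -0.03775495  0.01446224] along -0.1661439818457935 across 0.8494649356821435 10.809164222780675 travel 0.133083965876423
```

drive_tool:
  increments:
    - [255, 0, 0.2, 0.03, 0, 0, 0]
    - [255, 0, 0.4, 0.03, 0, 0, 0]
    - [255, 0, 0.5, 0.03, 0, 0, 0]
    - [255, 0, 0.5, 0.03, 0, 0, 0]

```text
t: 10.65
tcp_pos: [0.4881, -0.0332, 0.0144]
tool_rot: [0.157, 0.988, -0.001, 0.003]
force: [1.5, -0.1, 12.7]
finger_gap: -0.0
```

Run:
```python
from h import *
s=manip.sense();f=s["force"];p=s["tcp_pos"];print(s["t"],p,'along',f@J,'across',f@X,f[2],'travel',(p-[.4439,-.1638,0])@J)
```

```text
10.65 [ 0.48808681 -0.0332108   0.01442427] along 0.36566048758057323 across 1.5099158915147732 12.735904466638994 travel 0.1378941509121482
```

drive_tool:
  increments:
    - [255, 0, 0.2, 0.0, 0, 0, 0]
    - [255, 0, 0.4, 0.0, 0, 0, 0]
    - [255, 0, 0.6, 0, 0, 0, 0]

```text
t: 10.95
tcp_pos: [0.4893, -0.0287, 0.0144]
tool_rot: [0.156, 0.988, -0.002, 0.003]
force: [-2.1, -8.4, 13.0]
finger_gap: -0.003
```

Run:
```python
from h import *
s=manip.sense();f=s["force"];p=s["tcp_pos"];print(s["t"],p,'along',f@J,'across',f@X,f[2],'travel',(p-[.4439,-.1638,0])@J)
```

```text
10.95 [ 0.48925351 -0.02873115  0.01438804] along -8.622817291902145 across 0.6853256913493735 13.048728835508863 travel 0.1425130437412366
```

The along-force jumped to 8.6 N, so it is meeting the stop. A little more to confirm it is firmly home.

drive_tool:
  increments:
    - [255, 0, 0.1, 0, 0, 0, 0]
    - [255, 0, 0.2, 0, 0, 0, 0]
    - [255, 0, 0.2, 0, 0, 0, 0]

```text
t: 11.25
tcp_pos: [0.4898, -0.0268, 0.0144]
tool_rot: [0.156, 0.988, -0.001, 0.002]
force: [-1.9, -7.5, 14.1]
finger_gap: -0.003
```

Run:
```python
from h import *
s=manip.sense();f=s["force"];p=s["tcp_pos"];print(s["t"],p,'along',f@J,'across',f@X,f[2],'travel',(p-[.4439,-.1638,0])@J)
b=snap('scene','s10.png')
B=b[150:280,210:340]
a=cv2.cvtColor(b,cv2.COLOR_RGB2HSV)
cv2.imwrite('pics/c10.png',cv2.cvtColor(cv2.resize(B,None,fx=4.5,fy=4.5,interpolation=2),4))
```

```text
11.25 [ 0.48979425 -0.0268113   0.01437629] along -7.740535223021235 across 0.6516710772961118 14.137680225506564 travel 0.14450555385413957
```

The tip now slides on the button at about 8 N, well over the 2 N drag, so the sled is standing against the stop. Releasing straight up.

drive_tool:
  increments:
    - [255, 0, 0, -0.2, 0, 0, 0]
    - [255, 0, 0, -0.5, 0, 0, 0]
    - [255, 0, 0, -0.8, 0, 0, 0]
    - [255, 0, 0, -1.2, 0, 0, 0]
    - [255, 0, -0.1, -2, 0, 0, 0]
    - [255, 0, -0.3, -4, 0, 0, 0]
    - [255, 0, -0.5, -8, 0, 0, 0]
    - [255, 0, -2, -12, 0, 0, 0]
    - [255, 0, -5, -16, 0, 0, 0]
    - [255, 0, -9, -19, 0, 0, 0]
    - [255, 0, -13, -20, 0, 0, 0]
    - [255, 0, -17, -20, 0, 0, 0]
    - [255, 0, -21, -20, 0, 0, 0]
    - [255, 0, -24, -20, 0, 0, 0]
    - [255, 0, -24, -20, 0, 0, 0]

```text
t: 12.8
tcp_pos: [0.4121, -0.2555, 0.213]
tool_rot: [0.159, 0.987, -0.0, -0.0]
force: [0.1, 0.7, -0.1]
finger_gap: -0.007
```

Run:
```python
from h import *
s=manip.sense();print(s["t"],s["tcp_pos"],s["force"])
a=snap('top','t11.png');b=snap('scene','s11.png')
A=cv2.resize(a[150:240,170:300],None,fx=400/130,fy=400/130,interpolation=2)
B=cv2.resize(b[150:280,210:340],None,fx=4,fy=4,interpolation=2)[:520,:400]
A=cv2.copyMakeBorder(A,0,520-A.shape[0],0,0,0)
cv2.imwrite('pics/c11.png',cv2.cvtColor(np.hstack([A[:,:400],B]),4))
h=cv2.cvtColor(a,cv2.COLOR_RGB2HSV);r=cv2.inRange(h,(0,150,90),(6,255,255))|cv2.inRange(h,(174,150,90),(180,255,255))
r[:150]=0;r[245:]=0;r[:,:180]=0;r[:,320:]=0
M=cv2.moments(r,True)
if M['m00']:
    p=ray('top',M['m10']/M['m00'],M['m01']/M['m00'],.057);d=p-[.4444,-.1686,.057];print(M['m00'],p,'sled travel',d@J,d@X)
h=cv2.cvtColor(b,cv2.COLOR_RGB2HSV);r=cv2.inRange(h,(0,150,90),(6,255,255))|cv2.inRange(h,(174,150,90),(180,255,255))
r[:140]=0;r[280:]=0;r[:,:230]=0;r[:,320:]=0
M=cv2.moments(r,True)
p=ray('scene',M['m10']/M['m00'],M['m01']/M['m00'],.057);d=p-[.4444,-.1712,.057];print(M['m00'],p,'travel scene',d@J,d@X)
```

```text
12.8 [ 0.41212615 -0.25553     0.21300102] [ 0.13585143  0.70232716 -0.1078758 ]
78.0 [ 0.48865354 -0.03684959  0.057     ] sled travel 0.13901626964683134 -7.602417674618805e-05
90.0 [ 0.48891922 -0.03815134  0.057     ] travel scene 0.14033176309782833 -0.00023830754863749665
```

View pics/c11.png

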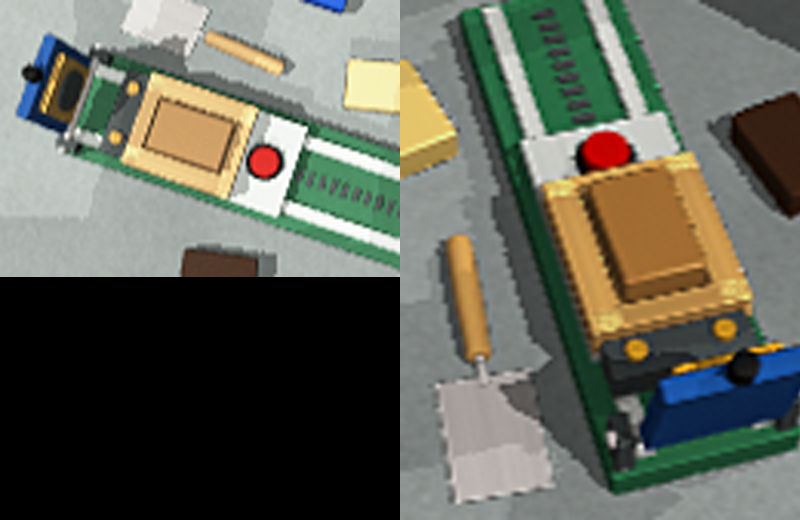

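The crop shows the sled's wooden block flush against the stop block, the red button clear and proud, and the bar in its pocket. The hand is away and the force reads zero. Handing in.

```bash
python3 -c "
from station import manip
print(manip.sign_off())"
```

```text
the job is handed in; nothing more can be done
None
```

The sled is home against the dark steel stop block with the soap still lying in its pocket. I pressed the red button fully down with the closed fingertips, at about 11–15 N. Holding it down, I pushed the sled to the stop, where the along-force rose to about 8 N against a 2 N drag. I then released straight up and took the hand away. The job was handed in at about 13 s.

- **Sled position:** the last pictures put its travel at 0.139 m (top camera) and 0.140 m (scene camera), against about 0.137 m estimated beforehand. No gap to the stop is visible.
- **Button:** the two cameras agree on its position only if it is fully up, so the sled should be locked. I did not test the lock by pushing the sled back.
- **Surroundings:** the scraper, cream bar and dark bar look undisturbed in the last crops. I did not re-check the jar, mug, stamp or left bar, but the hand never went near them. The wrist force read about zero at the end.
- **Disagreement:** the reported TCP height did not match the real fingertips. The button was felt about 38 mm lower in reported z than expected, while the pictures suggested about 30 mm. I never found the cause, and set the pressing depth by feel and force instead.

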